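Lay the tea tray for one

TASK

Finish laying the tea tray, on which a mug and the open sugar bowl already stand at the two ends: set the shallow drip dish midway between mug and bowl and rest the tea strainer in it with its handle pointing straight towards the tray's near long side; stand the smaller of the two jugs upright directly behind the dish (the side away from the robot, square to the tray), about two centimetres clear of it; and put the lid on the sugar bowl. Leave the mug, the sugar bowl and the larger jug where they stand.

Things in the scene. Friction and masses are not known exactly. Their poses are not given: they have to be found in the camera images.
- tray: Oval green tray, 270 x 410 mm, rim 9 mm high, fixed, turned up to 0.2 rad. Origin: centre of its underside; its floor lies 3 mm above the worktop. x axis: across the short way, away from the robot ('behind' is +x, the near long side at -x); y axis: along it, to the left. Wall cupboards behind and left of it: lower edge 0.43 m above the worktop, 0.59 m ahead of the robot's base axis.
- mug_center (a point): The spotted mug at one end of the tray (left or right): 92 mm across, 93 mm high, its loop handle pointing roughly to the back of the tray. Point: centre of its round body, half-way up. It stays where it is.
- sugar_bowl_center (a point): The open white footed sugar bowl at the tray's other end: mouth 77 mm across, two thin ears 116 mm over all (roughly to front and back), rim 52 mm above its foot (55 mm above the worktop). Point: on its axis, 26 mm above its foot. It stays. Its mouth holds the lid, whose underside then lies 52 mm above the foot. Midway from mug_center to this point is the tray's centre.
- drip_dish_center (a point): The shallow round white dish without a handle, 65 mm across its rim, 10 mm high, 90 g; grip it across the rim from above with the fingertips close to the worktop. Point: on its axis, 5 mm above its underside.
- strainer_cup (a point): The tea strainer: a round shallow cup 59 mm across, 13 mm high, with a flat handle. Point: centre of the cup, 6.5 mm above its underside. The point's y axis points from the handle to the cup (the handle is on the -y side). In the dish, its underside lies 6 mm above that of the dish; it lies level only when cup and dish are centred.
- strainer_handle (a point): The middle of the free part of the strainer's flat handle, the place to grip it: 16 mm wide, 2 mm thick, 11 to 13 mm above the strainer's underside (on the worktop the strainer leans a little to the handle, so that the handle's middle is then about 9 mm up), 55 mm from the centre of the cup; the handle ends 23 mm farther out.
- sugar_lid_center (a point): The lid of the sugar bowl: a low white dome 77 mm across, 28 mm high, with a berry-shaped knob on top, 20 mm across, from 10 to 28 mm above the underside. Point: on its axis, 14 mm above the underside. Grip it by the knob.
- small_jug_center (a point): The smaller white jug: round body 57 mm across, 73 mm high, loop handle on its -y side reaching 58 mm from the body's axis, spout on its +y side reaching 32 mm. Point: on the axis of the body, 37 mm above the underside. Grip it round the body along its x axis. In place its centre lies about 80 mm behind the dish's centre.
- large_jug_center (a point): The larger jug, of the same kind: body 67 mm across, 87 mm high, with a loop handle. Point: on the axis of the body, half-way up. It stands behind the tray, is not needed and stays where it is.

How it is judged:
At the end, for the whole second after the job is handed in: Dish on tray within 15 mm of mid mug-bowl; strainer centred in it (8 mm, 0.14 rad), handle to near side (0.35 rad); small jug upright 64-105 mm behind dish centre, within 20 mm of tray's cross line; lid on bowl (8 mm, 0.12 rad); mug, bowl, large jug not moved over 20 mm; all released, at rest (horizontal distance between drip_dish_center and mug_center below 0.15 m and horizontal distance between drip_dish_center and sugar_bowl_center below 0.15 m and x of drip_dish_center in the frame of tray between -0.015 and 0.015 m and height (world z) of drip_dish_center below 0.012 m and angle between each of drip_dish_center, small_jug_center's own z axis and vertical below 0.1 rad and horizontal distance between strainer_cup and drip_dish_center below 0.008 m and z of strainer_cup in the frame of tray between 0.01 and 0.021 m and angle between strainer_cup's own z axis and vertical below 0.14 rad and angle between the y axis of strainer_cup and the x axis of tray, either way round below 0.35 rad and x of strainer_handle in the frame of tray below -0.025 m and horizontal distance between small_jug_center and drip_dish_center between 0.064 and 0.105 m and x of small_jug_center in the frame of tray above 0.05 m and y of small_jug_center in the frame of tray between -0.02 and 0.02 m and height (world z) of small_jug_center below 0.046 m and horizontal distance between sugar_lid_center and sugar_bowl_center below 0.008 m and height (world z) of sugar_lid_center between 0.062 and 0.076 m and angle between sugar_lid_center's own z axis and vertical below 0.12 rad and linear speed of each of drip_dish, strainer, sugar_lid, small_jug below 0.01 m/s); the robot touches nothing.
It fails at once if the mug is pushed more than 20 mm from its place (distance of mug_center from where it was at the start of the episode above 0.02 m).
It fails at once if the sugar bowl is pushed more than 20 mm from its place (distance of sugar_bowl_center from where it was at the start of the episode above 0.02 m).
It fails at once if the larger jug is moved more than 20 mm (distance of large_jug_center from where it was at the start of the episode above 0.02 m).
It also fails if it takes over 136 s, if anything falls off the work surface, if the arm or the gripper's body presses on something with over 40 N, if the wrist force passes 120 N, or if a joint passes its speed limit or range.

ROBOT

A 7-joint arm with a two-finger parallel gripper is mounted at the origin on a cart in front of the work surface, level with it; the furniture and walls round the work are solid. World frame = base frame: x ahead of the robot, y to its left, z up, the work surface at z = 0. Lengths are in m, angles in rad, forces in N, time in s.
With the tool pointing down it reaches from about 0.35 to 0.9 m from the base axis. Payload 8.1 kg.
Tool frame: the origin (TCP) lies midway between the tips of the shut fingers; the grasp point (between the pads) lies 19 mm behind it; z points along the fingers, y is the line along which they close (so a half turn about z gives the same grasp; the last joint's range is limited). The gripper opens to 85 mm and grips with 20 to 120 N. Pads are 22 mm wide; open, the fingers measure 114 mm over their backs; the gripper's body (76 mm by 85 mm) begins 54 mm behind the grasp point. The pads swing forward as they close: fully open they stand 13 mm farther back than shut.
Start: joints at [1.032, 0.434, 0.025, 1.573, -0.012, 1.134, -0.075], TCP at [0.264, -0.567, 0.231] pointing down, gripper open.
Joint ranges: [-2.62, 2.62], [-0.44, 2.09], [-1.27, 1.32], [0.08, 2.57], [-1.32, 4.46], [0.12, 2], [-2.74, 2.74]. Speed limits (rad/s): [2.22, 2.22, 3.01, 3.01, 3.14, 3.14, 3.14].

INTERFACE

Orientations are given as a unit quaternion [w, x, y, z].
In Python, from workcell import env, cams, spotter gives the robot as it stands.
- The arm moves only by the tool carry_out, never from a script. Its argument "motion" is text: rows parted by semicolons, each of 7 numbers parted by spaces: the turn, a rotation vector about the world's x, y, z in rad, then the shift along the world's x, y, z in m, then the opening in per cent of the stroke, from 0 (shut) to 100 (fully open). In form: rx ry rz dx dy dz gripper; .... A call has exactly 8 rows; each row shifts and turns the commanded pose from where the row before left it; what a row does not reach is not made up. A row lasts 1/12 s, in which the tool goes at most 41.7 mm and 7.16 degrees, less where a joint would pass 70% of its speed; a pose out of reach is approached as far as the arm can. A call is refused whole if a number of a shift passes 0.0417 or a number of a turn 0.125, either way. A call with a gripper value outside its range is refused whole. The fingers move at their own pace and stop on an object; the grip force is fixed at half the most. Time passes only in rows, so rows that do not move let the fingers close, or fill a call up. It gives the time, the measured TCP pose, the force, the opening and the grip force at its end, in the units of the state.
- env.sense(): the state, without advancing time (a new reading comes with each control period).
- cams.grab_frame(name): name is "scene" or "top" or "wrist"; returns a dict with "pixels" (480x640x3 uint8, red, green, blue), "depth" (480x640 float32, m along the optical axis (not along the pixel's ray), 0 where there is no reading), "fov_y" (degrees; the focal length in pixels is half the picture's height over the tangent of half this angle, whatever the lens; pixels are square), "cx", "cy" (the principal point, pixels), "R" (3x3) and "t" (3): a world point X has camera coordinates R X + t. Camera axes: x right, y down, z forward; pixel columns grow to the right and rows downward; lengths in m; the calibration is good to about 2 mm. A picture is of the moment at which its call begins.
- env.finish_job(): hands the job in; it is judged then, once.
Trained networks look in the newest picture that a camera, given by its name, has taken for a name from the list of things; names that differ only in an ending like _2 or _b are one class to them, and where a whole thing is asked for, a point or a joint stands for the part that bears it (a point fixed in the world has none). Each returns a list of dicts, best first, with "p" (0 to 1); they miss things now and then, are a little off and sometimes report something else, mostly with a low value. They report only what shows in the picture. A call takes as long as a camera call.
- spotter.find_in(camera, thing): "extent" ([left, top, right, bottom] in pixels, round what is visible of it).
- spotter.tip_of(camera, thing): "xy" ([column, row] in pixels: a listed point, or the origin of a listed thing).
The state is a dict: "t": time; "qpos": joint angles; "joint_vel": joint speeds; "joint_efforts": joint torques, N m; "ee_pos": TCP position; "eef_rot": TCP orientation; "contact_force": force on the tool from outside, world axes, zero at the start; "ft_torque": the same for the moment, N m; "grip_width": finger opening in m; "grasp_force": force on a finger pad.
Only numpy, scipy, OpenCV 4.12 (cv2) and the standard library are available. Lean on these libraries where they do the work, as an engineer would, in place of code of your own. Each camera call takes 0.05 s, during which the arm holds its last target. There are 200 camera calls.

## Working session

There is one attempt and no reset: what is moved stays moved. The work goes in short steps, Python scripts to look and compute and a tool call to move; the robot and the scene stay as the last step left them, time stands still between calls to the robot, and variables do not carry over. Pictures are saved under pics/ and viewed, at most 19 in all, crops included, and the job is handed in when it is done.

Besides the shell and the picture viewer there is one more tool, called after ">>>" as a command line: name --argument value ..., lists and objects as JSON in quotes. carry_out: Moves the arm, as the interface text tells. Its arguments: {"type":"object","properties":{"motion":{"type":"string"}},"required":["motion"]}

```bash
mkdir -p pics; ls; cat > h.py <<'E'
import numpy as np, cv2
from workcell import env, cams, spotter
def K(f):
    fl=240/np.tan(np.radians(f["fov_y"])/2); return fl
def pt(f,u,v,d=None):
    fl=K(f)
    if d is None:
        w=f["depth"][int(v)-1:int(v)+2,int(u)-1:int(u)+2]; w=w[w>0]; d=np.median(w) if len(w) else np.nan
    c=np.array([(u-f["cx"])/fl,(v-f["cy"])/fl,1])*d
    return f["R"].T@(c-f["t"])
def onz(f,u,v,z):
    fl=K(f); r=f["R"].T@np.array([(u-f["cx"])/fl,(v-f["cy"])/fl,1]); o=-f["R"].T@f["t"]
    return o+r*(z-o[2])/r[2]
def cloud(f):
    fl=K(f); v,u=np.mgrid[0:480,0:640]; d=f["depth"]
    c=np.stack([(u-f["cx"])/fl*d,(v-f["cy"])/fl*d,d],-1)
    P=(c-f["t"])@f["R"]; P[d<=0]=np.nan; return P
def save(f,n): cv2.imwrite("pics/"+n,f["pixels"][:,:,::-1])
E
python3 - <<'E'
from h import *
np.set_printoptions(precision=3,suppress=True)
for n in["top","scene"]:
    f=cams.grab_frame(n); save(f,n+"1.png"); np.savez("pics/"+n+"1.npz",**f)
    print(n,"cam at",-f["R"].T@f["t"],f["fov_y"])
    for t,z in [("tray",0),("mug_center",.05),("sugar_bowl_center",.029),("drip_dish_center",.005),("strainer_cup",.0065),("strainer_handle",.009),("sugar_lid_center",.014),("small_jug_center",.037),("large_jug_center",.0435)]:
        for r in spotter.tip_of(n,t)[:2]: print(t,r["p"],np.round(r["xy"]),onz(f,*r["xy"],z),pt(f,*r["xy"]))
print(env.sense())
E
```

```text
pics
top cam at [0.346 0.003 1.275] 52.271391200531546
tray 0.8 [420. 285.] [ 0.467 -0.243  0.   ] [ 0.466 -0.243  0.003]
mug_center 0.98 [479. 281.] [ 0.474 -0.38   0.05 ] [ 0.478 -0.392  0.01 ]
sugar_bowl_center 0.77 [368. 282.] [ 0.469 -0.105  0.029] [ 0.469 -0.105  0.023]
drip_dish_center 0.57 [212. 284.] [0.46  0.298 0.005] [0.46  0.298 0.002]
strainer_cup 0.92 [299. 299.] [0.425 0.071 0.006] [0.426 0.071 0.001]
strainer_handle 0.6 [318. 294.] [0.439 0.02  0.009] [0.439 0.02  0.008]
sugar_lid_center 0.8 [257. 289.] [0.448 0.178 0.014] [0.447 0.177 0.024]
sugar_lid_center 0.51 [421. 283.] [ 0.469 -0.244  0.014] [ 0.471 -0.246  0.001]
small_jug_center 0.57 [161. 280.] [0.467 0.422 0.037] [0.47  0.433 0.004]
large_jug_center 0.64 [387. 193.] [ 0.699 -0.154  0.044] [ 0.588 -0.104  0.434]
large_jug_center 0.49 [259. 287.] [0.45  0.169 0.044] [0.452 0.172 0.027]
scene cam at [-0.044  0.629  1.049] 53.25641588220591
tray 0.74 [402. 225.] [ 0.47 -0.25  0.  ] [ 0.469 -0.248  0.001]
tray 0.17 [308. 314.] [0.454 0.166 0.   ] [0.441 0.178 0.026]
mug_center 0.68 [428. 189.] [ 0.477 -0.386  0
[... 577 characters left out ...]
227. 372.] [0.463 0.42  0.037] [0.478 0.413 0.007]
large_jug_center 0.88 [322. 197.] [ 0.697 -0.142  0.044] [ 0.681 -0.125  0.065]
large_jug_center 0.56 [375. 246.] [ 0.454 -0.101  0.044] [ 0.465 -0.118  0.021]
{'t': 1.0, 'qpos': array([ 1.032,  0.434,  0.025,  1.573, -0.012,  1.134, -0.075]), 'joint_vel': array([-0.   , -0.   ,  0.   , -0.   ,  0.001,  0.001, -0.   ]), 'joint_efforts': array([  0.002, -67.029,   1.024, -31.656,   0.016,   0.002,   0.   ]), 'ee_pos': array([ 0.264, -0.567,  0.231]), 'eef_rot': array([0.   , 0.976, 0.216, 0.   ]), 'contact_force': array([-0.538, -0.101, -0.345]), 'ft_torque': array([0.022, 0.076, 0.026]), 'grasp_force': 0.0, 'grip_width': 0.08533380616491745}
```

View pics/top1.png

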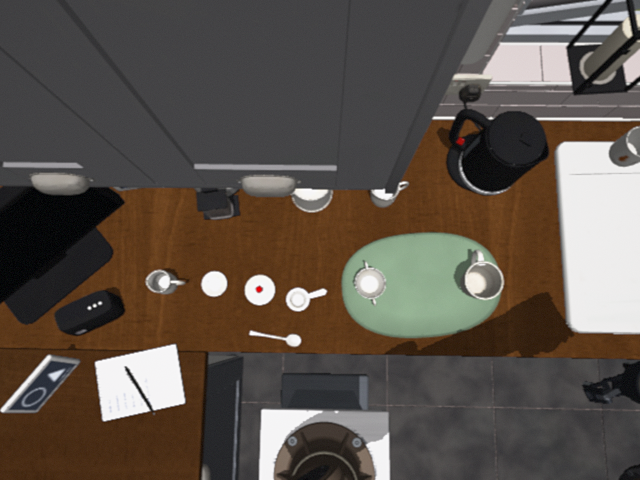

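View pics/scene1.png

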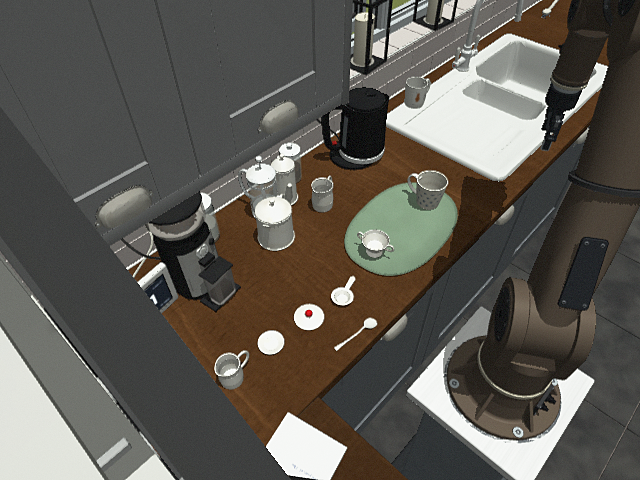

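Top view: tray centre near (422,284), bowl (370,283), mug (482,280), strainer (298,299) with its handle towards the tray, lid (259,290), dish (214,284), small jug (161,282) with its handle to the right. The large jug is at (384,195). Next I refine these positions with depth and masks.

```bash
python3 - <<'E'
from h import *
np.set_printoptions(precision=4,suppress=True)
for n in ["top","scene"]:
    f=dict(np.load(f"pics/{n}1.npz")); P=cloud(f); im=f["pixels"]
    hsv=cv2.cvtColor(im,cv2.COLOR_RGB2HSV)
    print(n,"table z",np.nanmedian(P[...,2][(abs(P[...,0]-.45)<.05)&(abs(P[...,1]-.35)<.03)]))
    g=((hsv[...,0]>45)&(hsv[...,0]<80)&(hsv[...,1]>40)&(abs(P[...,0]-.47)<.2)&(abs(P[...,1]+.24)<.28)&(P[...,2]<.03)).astype(np.uint8)
    if n=="top": print('green',g.sum(),hsv[284,422])
    pts=P[g>0][:,:2].astype(np.float32); h=cv2.convexHull(pts)
    print("tray ell",cv2.fitEllipse(h),"rect",cv2.minAreaRect(h))
    def circ(name,x,y,r,z0,z1):
        m=(np.hypot(P[...,0]-x,P[...,1]-y)<r)&(P[...,2]>z0)&(P[...,2]<z1)
        q=P[m][:,:2].astype(np.float32)
        if len(q)<5: print(name,len(q));return
        c,rr=cv2.minEnclosingCircle(q); A=np.c_[q,np.ones(len(q))]
        s=np.linalg.lstsq(A,(q**2).sum(1),rcond=None)[0]; 
        print(name,len(q),"minenc",np.array(c),rr,"fit",s[:2]/2,np.sqrt(max(0,s[2]+(s[:2]**2).sum()/4)),"mean",q.mean(0),"zmax",P[m][:,2].max())
    circ("mug",.474,-.38,.06,.085,.105)
    circ("bowl",.467,-.11,.07,.046,.065)
    circ("dish",.462,.295,.05,.004,.02)
    circ("strainer",.424,.07,.04,.006,.03)
    circ("lid",.446,.178,.06,.004,.05)
    circ("knob",.446,.178,.03,.022,.05)
    circ("sjug",.467,.422,.07,.065,.09)
    circ("ljug",.695,-.15,.08,.075,.1)
f=dict(np.load("pics/top1.npz"));cv2.imwrite("pics/z.png",cv2.resize(f["pixels"][225:345,130:350,::-1],None,fx=3.6,fy=3.6,interpolation=cv2.INTER_CUBIC))
E
```

```text
top table z -0.0006759983553598616
green 10877 [ 59  43 172]
tray ell ((0.46947991847991943, -0.24462248384952545), (0.27634793519973755, 0.42438000440597534), 4.725820541381836) rect ((0.46900081634521484, -0.24081985652446747), (0.26778948307037354, 0.4015360176563263), 4.453965187072754)
mug 271 minenc [ 0.479  -0.3785] 0.0529814176261425 fit [ 0.4727 -0.3784] 0.04415883812009104 mean [ 0.4746 -0.3839] zmax 0.09910959835943263
bowl 193 minenc [ 0.4656 -0.109 ] 0.05666473135352135 fit [ 0.4653 -0.1093] 0.03842760743868832 mean [ 0.4665 -0.1113] zmax 0.06139642635145501
dish 349 minenc [0.4671 0.3002] 0.04812575876712799 fit [0.463  0.2934] 0.026282187266323035 mean [0.4622 0.2936] zmax 0.014048921317399038
strainer 285 minenc [0.4302 0.069 ] 0.03774483501911163 fit [0.4257 0.0697] 0.02564738373837576 mean [0.4255 0.0708] zmax 0.01828735869268917
lid 539 minenc [0.4462 0.1784] 0.05933761969208717 fit [0.4486 0.1745] 0.027176313973739003 mean [0.4483 0.1725] zmax 0.03233332656130811
knob 32 minenc [0.4481 0.1726] 0.009251096285879612 fit [0.4486 0.1724] 0.006086369878756243 mean [0.4
[... 1015 characters left out ...]
rainer 226 minenc [0.424  0.0667] 0.03671451285481453 fit [0.4225 0.07  ] 0.025192013159138486 mean [0.4246 0.0679] zmax 0.018433922222625042
lid 560 minenc [0.4483 0.1746] 0.058373793959617615 fit [0.4464 0.1734] 0.02781008524928825 mean [0.4436 0.1752] zmax 0.03254094774758011
knob 34 minenc [0.4455 0.1742] 0.008805942721664906 fit [0.4454 0.1749] 0.005945075777677154 mean [0.445  0.1753] zmax 0.03254094774758011
sjug 208 minenc [0.4574 0.4061] 0.0413641519844532 fit [0.4566 0.4115] 0.02858888005000278 mean [0.4599 0.4115] zmax 0.07864630665324324
ljug 163 minenc [ 0.7039 -0.1559] 0.04683148115873337 fit [ 0.7013 -0.1482] 0.032684116650844454 mean [ 0.7037 -0.1513] zmax 0.09171527365609712
```

View pics/z.png

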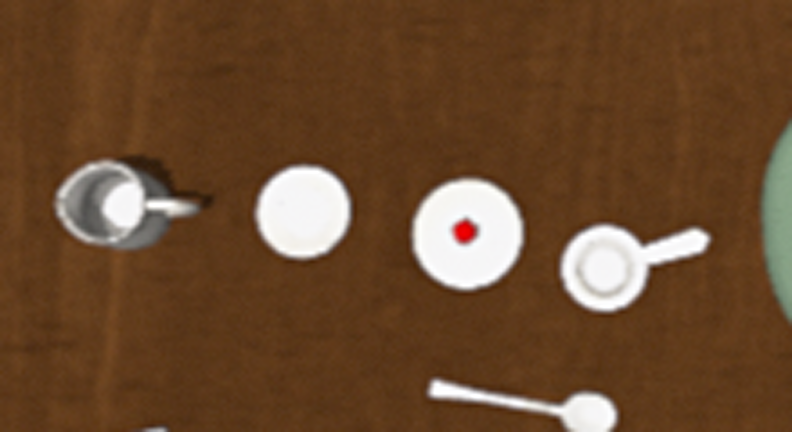

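The picture matches: small jug, dish, lid and strainer in a row from left to right, with the strainer handle to the right and slightly back. I'll move above the lid.

>>> carry_out --motion "0 0 0.047 0.0075 0.031 -0.002 55;0 0 0.047 0.0075 0.031 -0.002 55;0 0 0.047 0.0075 0.031 -0.002 55;0 0 0.047 0.0075 0.031 -0.002 55;0 0 0.047 0.0075 0.031 -0.002 55;0 0 0.047 0.0075 0.031 -0.002 55;0 0 0.047 0.0075 0.031 -0.002 55;0 0 0.047 0.0075 0.031 -0.002 55"

```text
t: 1.67
ee_pos: [0.3239, -0.3172, 0.2154]
eef_rot: [0.0, 0.918, 0.396, 0.0]
contact_force: [0.8, 0.2, -0.1]
grip_width: 0.0471
grasp_force: 0.0
```

>>> carry_out --motion "0 0 0.047 0.0075 0.031 -0.002 55;0 0 0.047 0.0075 0.031 -0.002 55;0 0 0.047 0.0075 0.031 -0.002 55;0 0 0.047 0.0075 0.031 -0.002 55;0 0 0.047 0.0075 0.031 -0.002 55;0 0 0.047 0.0075 0.031 -0.002 55;0 0 0.047 0.0075 0.031 -0.002 55;0 0 0.047 0.0075 0.031 -0.002 55"

```text
t: 2.33
ee_pos: [0.384, -0.0691, 0.1996]
eef_rot: [0.0, 0.828, 0.56, 0.0]
contact_force: [0.7, 0.3, 0.5]
grip_width: 0.0472
grasp_force: 0.0
```

>>> carry_out --motion "0 0 0.047 0.0075 0.031 -0.002 55;0 0 0.047 0.0075 0.031 -0.002 55;0 0 0.047 0.0075 0.031 -0.002 55;0 0 0.047 0.0075 0.031 -0.002 55;0 0 0.047 0.0075 0.031 -0.002 55;0 0 0.047 0.0075 0.031 -0.002 55;0 0 0.047 0.0075 0.031 -0.002 55;0 0 0 0 0 0 55"

```text
t: 3.0
ee_pos: [0.4372, 0.1529, 0.1858]
eef_rot: [-0.001, 0.723, 0.691, 0.002]
contact_force: [0.1, 0.1, 0.2]
grip_width: 0.0471
grasp_force: 0.0
```

```bash
cat > w.py <<'E'
from h import *
import sys
np.set_printoptions(precision=4,suppress=True)
def wrist(name,items):
    f=cams.grab_frame("wrist"); save(f,name); s=env.sense()
    print("t",s["t"],"tcp",s["ee_pos"],"cam",-f["R"].T@f["t"])
    for t,z in items:
        for r in spotter.tip_of("wrist",t)[:1]: print(t,round(r["p"],2),np.round(r["xy"]),onz(f,*r["xy"],z))
    return f
def circ(P,name,x,y,r,z0,z1):
    m=(np.hypot(P[...,0]-x,P[...,1]-y)<r)&(P[...,2]>z0)&(P[...,2]<z1)
    q=P[m][:,:2].astype(np.float32)
    if len(q)<5: print(name,len(q));return
    c,rr=cv2.minEnclosingCircle(q); print(name,len(q),"minenc",np.array(c),rr,"mean",q.mean(0),"zmax",P[m][:,2].max())
E
python3 - <<'E'
from w import *
f=wrist("w1.png",[("sugar_lid_center",.014),("strainer_cup",.0065),("strainer_handle",.009),("drip_dish_center",.005)])
P=cloud(f)
circ(P,"lid",.446,.174,.045,.003,.05);circ(P,"knob",.446,.174,.03,.02,.05);circ(P,"strainer",.424,.07,.034,.005,.03);circ(P,"dish",.461,.293,.045,.005,.03)
E
```

```text
t 3.05 tcp [0.4366 0.1499 0.1854] cam [0.4399 0.2178 0.3283]
sugar_lid_center 0.63 [332. 191.] [0.4491 0.1721 0.014 ]
strainer_cup 0.86 [308. 292.] [0.4223 0.0737 0.0065]
strainer_handle 0.7 [334. 338.] [0.4456 0.0245 0.009 ]
drip_dish_center 0.87 [340.  41.] [0.46   0.2932 0.005 ]
lid 5472 minenc [0.4488 0.1736] 0.03878612071275711 mean [0.4486 0.1747] zmax 0.029645848105132308
knob 363 minenc [0.4489 0.1734] 0.009397998452186584 mean [0.4485 0.174 ] zmax 0.029645848105132308
strainer 1827 minenc [0.425  0.0692] 0.03294258937239647 mean [0.425 0.07 ] zmax 0.01567455810367654
dish 3279 minenc [0.4623 0.2917] 0.03283818066120148 mean [0.4625 0.2928] zmax 0.011520971595259876
```

View pics/w1.png

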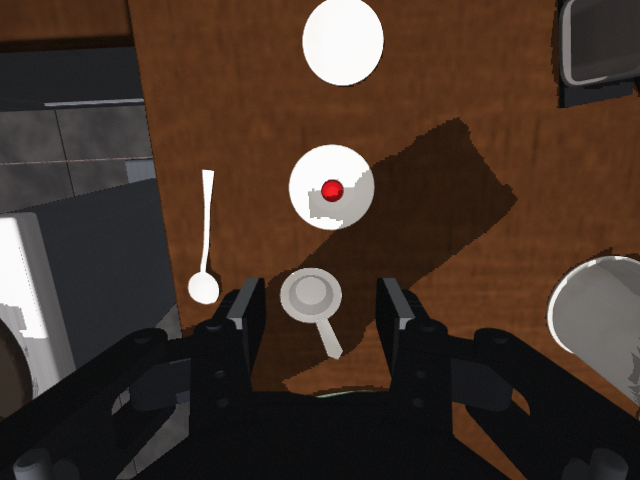

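The wrist view shows the lid at (332,188), the dish above it and the strainer below it, with its handle pointing down and right. These positions agree with the top camera. Next I descend on the knob and grip it.

>>> carry_out --motion "0 0 0 0.006 0.014 0 50;0 0 0 0.006 0.0136 0 50;0 0 0 0 0 -0.03 50;0 0 0 0 0 -0.03 50;0 0 0 0 0 -0.03 50;0 0 0 0 0 -0.03 50;0 0 0 0 0 -0.02 50;0 0 0 0 0 0 50"

```text
t: 3.92
ee_pos: [0.4462, 0.1713, 0.0422]
eef_rot: [-0.001, 0.727, 0.687, -0.003]
contact_force: [0.4, -0.3, -0.3]
grip_width: 0.0428
grasp_force: 0.0
```

```bash
python3 - <<'E'
from w import *
f=wrist("w2.png",[]); P=cloud(f)
circ(P,"lid",.4487,.1736,.045,.003,.05);circ(P,"knob",.4487,.1736,.02,.02,.035);s=env.sense();print(s["ee_pos"],s["contact_force"])
E
```

```text
t 3.9667 tcp [0.4472 0.1722 0.0442] cam [0.4506 0.2372 0.1842]
lid 14822 minenc [0.4486 0.1736] 0.03868205100297928 mean [0.4484 0.1771] zmax 0.04999101918892077
knob 1110 minenc [0.4489 0.1737] 0.009891143999993801 mean [0.4487 0.1749] zmax 0.028876480011520114
[0.4472 0.1722 0.0442] [-0.704   0.1566  1.0682]
```

>>> carry_out --motion "0 0 0 0.0005 0 -0.016 50;0 0 0 0 0 -0.015 50;0 0 0 0 0 0 50;0 0 0 0 0 0 10;0 0 0 0 0 0 0;0 0 0 0 0 0 0;0 0 0 0 0 0 0;0 0 0 0 0 0 0"

```text
t: 4.63
ee_pos: [0.4498, 0.1741, 0.0161]
eef_rot: [0.001, 0.726, 0.688, 0.001]
contact_force: [-1.8, -0.8, 8.0]
grip_width: 0.0153
grasp_force: 58.5
```

>>> carry_out --motion "0 0 0 0 0 0.02 0;0 0 0 0 0 0.02 0;0 0 0 0 0 0.02 0;0 0 0 0 0 0.02 0;0 0 0 0 0 0.02 0;0 0 0 0 0 0 0;0 0 0 0 0 0 0;0 0 0 0 0 0 0"

```text
t: 5.3
ee_pos: [0.4489, 0.1737, 0.1147]
eef_rot: [0.0, 0.726, 0.688, 0.0]
contact_force: [-0.4, -0.1, -0.5]
grip_width: 0.0149
grasp_force: 59.1
```

```bash
python3 - <<'E'
from w import *
f=wrist("w3.png",[]); P=cloud(f); s=env.sense();print(s["ee_pos"],s["grip_width"],s["grasp_force"])
circ(P,"lid",*s["ee_pos"][:2],.06,s["ee_pos"][2]-.015,s["ee_pos"][2]-.003)
E
```

```text
t 5.35 tcp [0.4485 0.1736 0.1141] cam [0.4523 0.2392 0.2569]
[0.4485 0.1736 0.1141] 0.015499919742028521 59.1374735761201
lid 13341 minenc [0.4487 0.1727] 0.039127420634031296 mean [0.4494 0.1842] zmax 0.10983880785217395
```

View pics/w3.png

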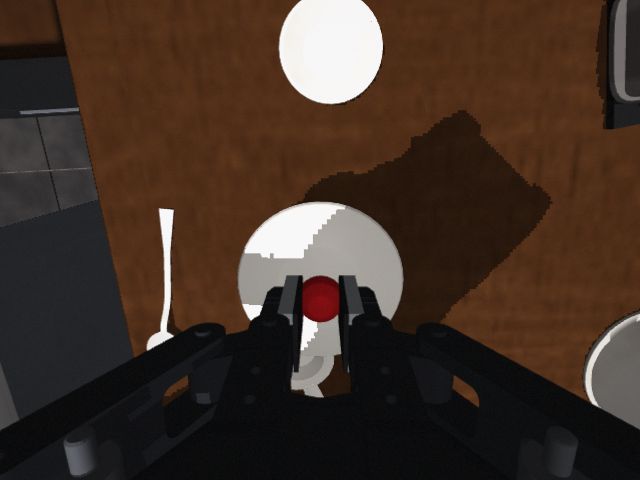

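The lid is held level by the knob (321,298). I'll carry it a little past the bowl to see the bowl's mouth from near, then come back.

>>> carry_out --motion "0 0 0 0.002 -0.035 0.01 0;0 0 0 0.002 -0.036 0.01 0;0 0 0 0.002 -0.036 0.01 0;0 0 0 0.002 -0.036 0 0;0 0 0 0.002 -0.036 0 0;0 0 0 0.002 -0.036 0 0;0 0 0 0.002 -0.036 0 0;0 0 0 0.001 -0.036 0 0"

```text
t: 6.02
ee_pos: [0.4631, -0.1147, 0.1436]
eef_rot: [-0.001, 0.726, 0.688, -0.0]
contact_force: [1.3, 0.1, -0.5]
grip_width: 0.0149
grasp_force: 59.1
```

>>> carry_out --motion "0 0 0 0 -0.036 0 0;0 0 0 0 -0.036 0 0;0 0 0 0 -0.01 0 0;0 0 0 0 0 0 0;0 0 0 0 0 0 0;0 0 0 0 0 0 0;0 0 0 0 0 0 0;0 0 0 0 0 0 0"

```text
t: 6.68
ee_pos: [0.464, -0.1936, 0.1443]
eef_rot: [-0.0, 0.725, 0.689, 0.0]
contact_force: [-0.4, 0.7, -0.6]
grip_width: 0.0153
grasp_force: 59.1
```

```bash
python3 - <<'E'
from w import *
f=wrist("w4.png",[("sugar_bowl_center",.029),("mug_center",.05)]); P=cloud(f); s=env.sense();print(s["ee_pos"],s["eef_rot"],s["grip_width"],s["grasp_force"])
circ(P,"bowl",.464,-.109,.06,.048,.06);circ(P,"bowlrim",.464,-.109,.041,.05,.06)
m=(np.hypot(P[...,0]-.464,P[...,1]+.109)<.041)&(P[...,2]>.05)&(P[...,2]<.06);q=P[m][:,:2]
A=np.c_[q,np.ones(len(q))];c=np.linalg.lstsq(A,(q**2).sum(1),rcond=None)[0];print(c[:2]/2)
circ(P,"lid",*s["ee_pos"][:2],.06,s["ee_pos"][2]-.018,s["ee_pos"][2]-.003)
E
```

```text
t 6.7333 tcp [ 0.464  -0.1938  0.1443] cam [ 0.4673 -0.1281  0.2865]
sugar_bowl_center 0.91 [313. 107.] [ 0.4633 -0.109   0.029 ]
[ 0.464  -0.1943  0.1444] [0.     0.7255 0.6882 0.    ] 0.015173662440964833 59.137342112953775
bowl 3485 minenc [ 0.4656 -0.1102] 0.0568486787378788 mean [ 0.466  -0.1066] zmax 0.059039387746961144
bowlrim 2625 minenc [ 0.4641 -0.1096] 0.041080739349126816 mean [ 0.4649 -0.1066] zmax 0.057123564705268894
[ 0.4654 -0.11  ]
lid 13337 minenc [ 0.4641 -0.1944] 0.039093296974897385 mean [ 0.4645 -0.183 ] zmax 0.13930556825938867
```

View pics/w4.png

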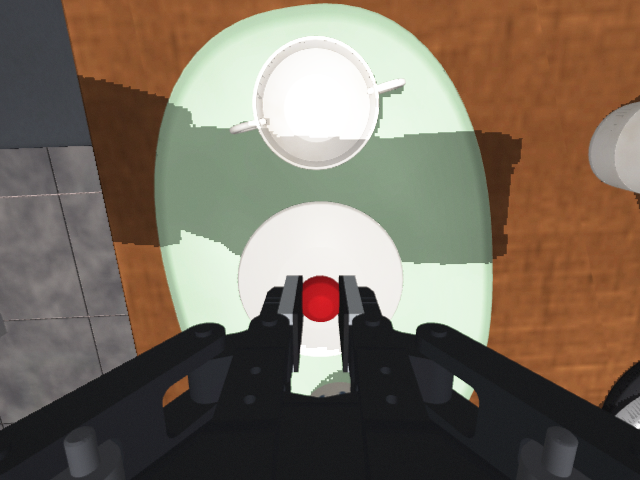

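Bowl mouth at (316,103) fits (0.465, -0.110). Now I move over it and lower the lid.

>>> carry_out --motion "0 0 0 0.001 0.021 -0.005 0;0 0 0 0 0.022 -0.01 0;0 0 0 0 0.021 -0.015 0;0 0 0 0 0.0205 -0.02 0;0 0 0 0 0 -0.015 0;0 0 0 0 0 0 0;0 0 0 0 0 0 0;0 0 0 0 0 0 0"

```text
t: 7.5
ee_pos: [0.4653, -0.1111, 0.08]
eef_rot: [0.0, 0.726, 0.687, 0.0]
contact_force: [-0.2, -0.5, 0.2]
grip_width: 0.0149
grasp_force: 59.1
```

>>> carry_out --motion "0 0 0 0 0 -0.003 0;0 0 0 0 0 -0.003 0;0 0 0 0 0 -0.002 0;0 0 0 0 0 -0.001 0;0 0 0 0 0 0 0;0 0 0 0 0 0 0;0 0 0 0 0 0 0;0 0 0 0 0 0 0"

```text
t: 8.17
ee_pos: [0.465, -0.1107, 0.0705]
eef_rot: [0.0, 0.726, 0.688, 0.0]
contact_force: [-0.3, -1.0, 3.1]
grip_width: 0.0155
grasp_force: 59.5
```

>>> carry_out --motion "0 0 0 0 0 -0.001 0;0 0 0 0 0 0 0;0 0 0 0 0 0 25;0 0 0 0 0 0 40;0 0 0 0 0 0 45;0 0 0 0 0 0 45;0 0 0 0 0 0.01 45;0 0 0 0 0 0.02 45"

```text
t: 8.83
ee_pos: [0.4632, -0.1102, 0.0984]
eef_rot: [-0.002, 0.726, 0.688, -0.001]
contact_force: [0.7, -0.5, 0.4]
grip_width: 0.0386
grasp_force: 0.0
```

>>> carry_out --motion "0 0 0 0 0 0.03 45;0 0 0 0 -0.02 0.03 45;0 0 0 0 -0.03 0.01 45;0 0 0 0 -0.03 0 45;0 0 0 0 -0.01 0 45;0 0 0 0 0 0 45;0 0 0 0 0 0 45;0 0 0 0 0 0 45"

```text
t: 9.5
ee_pos: [0.4647, -0.199, 0.1693]
eef_rot: [-0.001, 0.725, 0.688, 0.0]
contact_force: [-0.3, 0.3, 0.3]
grip_width: 0.0386
grasp_force: 0.0
```

```bash
python3 - <<'E'
from w import *
f=wrist("w5.png",[("sugar_lid_center",.069),("mug_center",.05)]); P=cloud(f)
circ(P,"lid",.465,-.11,.043,.054,.09);circ(P,"knob",.465,-.11,.03,.075,.09)
m=(np.hypot(P[...,0]-.465,P[...,1]+.11)>.03)&(np.hypot(P[...,0]-.465,P[...,1]+.11)<.037)&(P[...,2]>.05); q=P[m]
print("plane",np.linalg.lstsq(np.c_[q[:,:2],np.ones(len(q))],q[:,2],rcond=None)[0],q[:,2].mean())
# tray ellipse
f=cams.grab_frame("top");P=cloud(f);circ(P,"mug",.472,-.378,.05,.085,.105);circ(P,"knob",.465,-.11,.03,.07,.1);save(f,"top2.png")
E
```

```text
t 9.55 tcp [ 0.4648 -0.1988  0.1693] cam [ 0.4682 -0.1337  0.3115]
sugar_lid_center 0.75 [313. 104.] [ 0.4646 -0.1135  0.069 ]
lid 11388 minenc [ 0.4649 -0.1091] 0.04297551140189171 mean [ 0.4655 -0.1108] zmax 0.08382681648157951
knob 747 minenc [ 0.4651 -0.1118] 0.009365675039589405 mean [ 0.4653 -0.112 ] zmax 0.08382681648157951
plane [-0.001  -0.0305  0.0563] 0.05920603529309321
mug 0
knob 49 minenc [ 0.4648 -0.1112] 0.009500748477876186 mean [ 0.4645 -0.111 ] zmax 0.08531074866793907
```

View pics/w5.png

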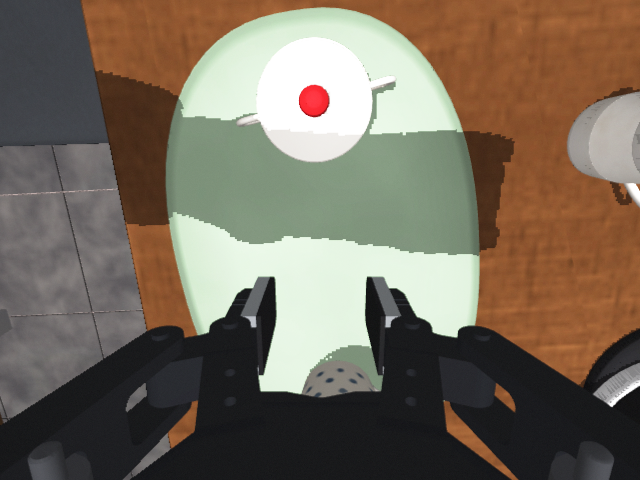

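The lid is seated at (314,100), knob top at 0.084 as it should be. Now to the dish.

>>> carry_out --motion "0 0 0 0 0.03 0 95;0 0 0 0 0.04 0 95;0 0 0 0 0.04 0 95;0 0 0 0 0.04 0 95;0 0 0 0 0.04 0 95;0 0 0 0 0.04 0 95;0 0 0 0 0.04 0 95;0 0 0 0 0.04 0 95"

```text
t: 10.37
ee_pos: [0.4642, 0.1119, 0.1695]
eef_rot: [0.0, 0.726, 0.688, 0.0]
contact_force: [-0.0, -1.1, -0.2]
grip_width: 0.0811
grasp_force: 0.0
```

>>> carry_out --motion "0 0 0 -0.001 0.04 0 95;0 0 0 -0.001 0.04 0 95;0 0 0 -0.001 0.04 0 95;0 0 0 0 0.04 -0.02 95;0 0 0 0 0.022 -0.03 95;0 0 0 0 0 -0.03 95;0 0 0 0 0 -0.03 95;0 0 0 0 0 0 95"

```text
t: 11.03
ee_pos: [0.4584, 0.2875, 0.0558]
eef_rot: [-0.001, 0.725, 0.689, -0.004]
contact_force: [-0.6, -1.6, -0.7]
grip_width: 0.0812
grasp_force: 0.0
```

```bash
python3 - <<'E'
from w import *
f=wrist("w6.png",[]); P=cloud(f);circ(P,"dish",.4624,.292,.045,.004,.02);s=env.sense();print(s["ee_pos"],s["grip_width"])
E
```

```text
t 11.0833 tcp [0.4595 0.2879 0.0585] cam [0.4627 0.3536 0.1976]
dish 7599 minenc [0.4619 0.2916] 0.03289691358804703 mean [0.4621 0.292 ] zmax 0.011511245382244233
[0.4595 0.2879 0.0585] 0.08090924286147794
```

>>> carry_out --motion "0 0 0 0 0 0 95;0 0 0 0 0 -0.02 95;0 0 0 0 0 -0.02 95;0 0 0 0 0 -0.015 95;0 0 0 0 0 -0.007 95;0 0 0 0 0 0 95;0 0 0 0 0 0 95;0 0 0 0 0 0 95"

```text
t: 11.75
ee_pos: [0.4627, 0.2894, 0.0003]
eef_rot: [0.0, 0.726, 0.688, 0.001]
contact_force: [-0.1, 0.9, 0.8]
grip_width: 0.0811
grasp_force: 0.0
```

>>> carry_out --motion "0 0 0 0 0 0 80;0 0 0 0 0 0 75;0 0 0 0 0 0 70;0 0 0 0 0 0 65;0 0 0 0 0 0 60;0 0 0 0 0 0 60;0 0 0 0 0 0 60;0 0 0 0 0 0 60"

```text
t: 12.42
ee_pos: [0.4622, 0.2892, 0.0004]
eef_rot: [0.0, 0.726, 0.688, 0.001]
contact_force: [-4.2, -3.1, 18.0]
grip_width: 0.0603
grasp_force: 60.3
```

>>> carry_out --motion "0 0 0 0 0 0.005 50;0 0 0 0 0 0.01 50;0 0 0 0 0 0.02 50;0 0 0 0 0 0.03 50;0 0 0 0 0 0.03 50;0 0 0 0 0 0.02 50;0 0 0 0 0 0 50;0 0 0 0 0 0 50"

```text
t: 13.08
ee_pos: [0.4625, 0.2891, 0.1152]
eef_rot: [0.0, 0.726, 0.688, 0.001]
contact_force: [-0.2, 0.1, -1.8]
grip_width: 0.0602
grasp_force: 65.0
```

```bash
python3 - <<'E'
from w import *
f=wrist("w7.png",[("drip_dish_center",.11)]); P=cloud(f);s=env.sense();print(s["ee_pos"],s["grip_width"],s["grasp_force"]);e=s["ee_pos"]
circ(P,"dish",*e[:2],.05,e[2]-.02,e[2]+.02)
m=(np.hypot(P[...,0]-e[0],P[...,1]-e[1]-.01)<.02)&(P[...,2]>.05); q=P[m]
print("plane",np.linalg.lstsq(np.c_[q[:,:2]-e[:2],np.ones(len(q))],q[:,2],rcond=None)[0])
E
```

```text
t 13.1333 tcp [0.4618 0.2885 0.1139] cam [0.4657 0.3544 0.2575]
drip_dish_center 0.85 [321. 290.] [0.4627 0.2884 0.11  ]
[0.4614 0.2881 0.1132] 0.059800003258649446 65.01173383414084
dish 19169 minenc [0.4627 0.2952] 0.04356988146901131 mean [0.4628 0.2919] zmax 0.1331731282180264
plane [0.1604 2.1617 0.1534]
```

View pics/w7.png

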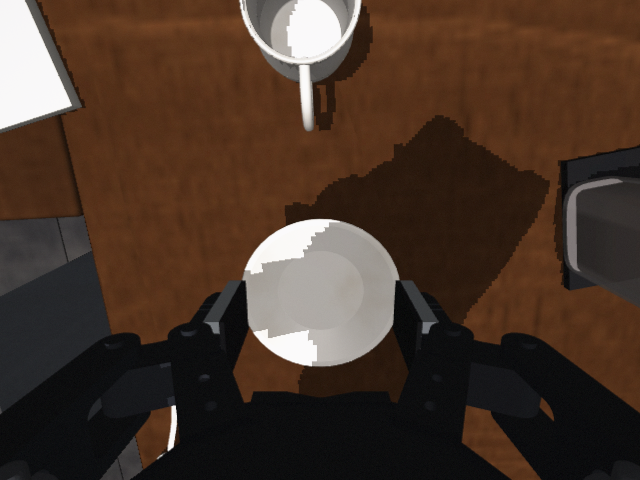

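The dish is held across its rim (centre near (321,293)). I'll carry it over the tray centre.

>>> carry_out --motion "0 0 0 0.001 -0.03 0.01 50;0 0 0 0.001 -0.04 0.01 50;0 0 0 0.001 -0.04 0.01 50;0 0 0 0.001 -0.04 0 50;0 0 0 0.001 -0.04 0 50;0 0 0 0.001 -0.04 0 50;0 0 0 0 -0.04 0 50;0 0 0 0 -0.04 0 50"

```text
t: 13.85
ee_pos: [0.4666, -0.0233, 0.1426]
eef_rot: [-0.001, 0.726, 0.688, -0.001]
contact_force: [1.6, -0.1, -0.6]
grip_width: 0.06
grasp_force: 65.2
```

>>> carry_out --motion "0 0 0 0 -0.04 0 50;0 0 0 0 -0.04 0 50;0 0 0 0 -0.04 0 50;0 0 0 0 -0.04 0 50;0 0 0 0 -0.04 -0.02 50;0 0 0 0 -0.026 -0.03 50;0 0 0 0 0 -0.03 50;0 0 0 0 0 0 50"

```text
t: 14.52
ee_pos: [0.463, -0.2452, 0.0591]
eef_rot: [-0.005, 0.727, 0.686, -0.002]
contact_force: [-1.5, 0.4, -1.2]
grip_width: 0.0599
grasp_force: 65.7
```

>>> carry_out --motion "0 0 0 0 0 0 50;0 0 0 0 0 0 50;0 0 0 0 0 0 50;0 0 0 0 0 0 50;0 0 0 0 0 0 50;0 0 0 0 0 0 50;0 0 0 0 0 0 50;0 0 0 0 0 0 50"

```text
t: 15.18
ee_pos: [0.4679, -0.2445, 0.0654]
eef_rot: [0.0, 0.726, 0.688, 0.0]
contact_force: [-0.2, -0.0, -1.4]
grip_width: 0.0603
grasp_force: 65.7
```

```bash
python3 - <<'E'
from w import *
f=wrist("w8.png",[("drip_dish_center",.06)]); P=cloud(f);s=env.sense();print(s["ee_pos"],s["grip_width"],s["grasp_force"]);e=s["ee_pos"]
im=f["pixels"].astype(int)
m=(P[...,2]>e[2]-.015)&(P[...,2]<e[2]+.022)&(im.min(-1)>110)&(np.hypot(P[...,0]-e[0],P[...,1]-e[1])<.045)
q=P[m]; print(len(q),q.min(0),q.max(0),q.mean(0))
h=cv2.convexHull(q[:,:2].astype(np.float32))[:,0]
for sgn in (1,):
    a=np.c_[h,np.ones(len(h))]; c=np.linalg.lstsq(a,(h**2).sum(1),rcond=None)[0]; print("circ",c[:2]/2,np.sqrt(c[2]+(c[:2]**2).sum()/4))
Q=np.array([q[np.argmin(np.hypot(*(q[:,:2]-hh).T))] for hh in h]); print("rim plane",np.linalg.lstsq(np.c_[Q[:,:2]-e[:2],np.ones(len(Q))],Q[:,2]-e[2],rcond=None)[0])
E
```

```text
t 15.2333 tcp [ 0.4678 -0.2445  0.0652] cam [ 0.4714 -0.179   0.2075]
drip_dish_center 0.91 [319. 290.] [ 0.4674 -0.2454  0.06  ]
[ 0.4678 -0.2445  0.0651] 0.060107772619282684 65.68281389461845
18185 [ 0.425  -0.2749  0.0661] [ 0.5051 -0.2093  0.0862] [ 0.4682 -0.2416  0.0707]
circ [ 0.4672 -0.2421] 0.033270989307751186
rim plane [-0.0379  0.0091  0.0093]
```

>>> carry_out --motion "0 0 0 0.001 -0.002 -0.02 50;0 0 0 0 0 -0.02 50;0 0 0 0 0 -0.012 50;0 0 0 0 0 -0.005 50;0 0 0 0 0 -0.002 50;0 0 0 0 0 0 50;0 0 0 0 0 0 50;0 0 0 0 0 0 50"

```text
t: 15.95
ee_pos: [0.4694, -0.2467, 0.0068]
eef_rot: [0.001, 0.726, 0.688, 0.0]
contact_force: [0.6, -0.3, -0.3]
grip_width: 0.0596
grasp_force: 65.7
```

>>> carry_out --motion "0 0 0 0 0 -0.001 50;0 0 0 0 0 -0.001 50;0 0 0 0 0 -0.001 50;0 0 0 0 0 0 50;0 0 0 0 0 0 50;0 0 0 0 0 0 50;0 0 0 0 0 0 50;0 0 0 0 0 0 50"

```text
t: 16.62
ee_pos: [0.469, -0.2467, 0.0033]
eef_rot: [0.0, 0.726, 0.688, 0.0]
contact_force: [-1.4, -0.6, 5.0]
grip_width: 0.0599
grasp_force: 66.3
```

>>> carry_out --motion "0 0 0 0 0 0 75;0 0 0 0 0 0 85;0 0 0 0 0 0 90;0 0 0 0 0 0 90;0 0 0 0 0 0.005 90;0 0 0 0 0 0.02 90;0 0 0 0 0 0.03 90;0 0 0 0 0 0.04 90"

```text
t: 17.28
ee_pos: [0.4671, -0.2457, 0.0975]
eef_rot: [-0.002, 0.726, 0.688, -0.001]
contact_force: [1.0, -1.2, -0.1]
grip_width: 0.077
grasp_force: 0.0
```

>>> carry_out --motion "0 0 0.04 -0.003 0.03 0.04 50;0 0 0.04 -0.003 0.03 0.02 50;0 0 0.04 -0.003 0.04 0 50;0 0 0.04 -0.004 0.04 0 50;0 0 0.04 -0.004 0.04 0 50;0 0 0.04 -0.004 0.04 0 50;0 0 0.04 -0.004 0.03 0 50;0 0 0.04 -0.004 0 0 50"

```text
t: 17.95
ee_pos: [0.4401, 0.0053, 0.1524]
eef_rot: [0.0, 0.603, 0.798, 0.002]
contact_force: [0.2, -0.7, -1.0]
grip_width: 0.0425
grasp_force: 0.0
```

>>> carry_out --motion "0 0 0 0 0 0 50;0 0 0 0 0 0 50;0 0 0 0 0 0 50;0 0 0 0 0 0 50;0 0 0 0 0 0 50;0 0 0 0 0 0 50;0 0 0 0 0 0 50;0 0 0 0 0 0 50"

```text
t: 18.62
ee_pos: [0.4404, -0.0018, 0.1513]
eef_rot: [-0.0, 0.607, 0.794, 0.0]
contact_force: [0.4, -0.7, 0.9]
grip_width: 0.0426
grasp_force: 0.0
```

```bash
python3 - <<'E'
from w import *
f=wrist("w9.png",[("strainer_cup",.0065),("strainer_handle",.009)]); P=cloud(f);s=env.sense();print(s["ee_pos"],s["eef_rot"],s["grip_width"]);
circ(P,"cup",.425,.0695,.035,.006,.02)
im=f["pixels"].astype(int); r=np.hypot(P[...,0]-.425,P[...,1]-.0695)
m=(r>.036)&(r<.085)&(P[...,2]>.003)&(P[...,2]<.02)&(im.min(-1)>110)&(P[...,1]<.06); q=P[m]
print(len(q),q.min(0),q.max(0)); print(cv2.minAreaRect(q[:,:2].astype(np.float32))); print(cv2.fitLine(q[:,:2].astype(np.float32),2,0,.01,.01).ravel())
f=cams.grab_frame("top");P=cloud(f);circ(P,"dish",.468,-.244,.045,.006,.025)
E
```

```text
t 18.6667 tcp [ 0.4403 -0.0017  0.1513] cam [0.4228 0.0614 0.2935]
strainer_cup 0.65 [328. 124.] [0.4262 0.0713 0.0065]
strainer_handle 0.62 [331. 192.] [0.4424 0.0223 0.009 ]
[ 0.4403 -0.0016  0.1513] [-0.      0.6072  0.7945 -0.    ] 0.042919057243761674
cup 3430 minenc [0.4263 0.0684] 0.03366610035300255 mean [0.425  0.0721] zmax 0.016141088067405645
799 [ 0.4303 -0.0015  0.0053] [0.4532 0.0376 0.012 ]
((0.4427252411842346, 0.017318690195679665), (0.01545330137014389, 0.0394052229821682), 15.523734092712402)
[ 0.3095 -0.9509  0.4418  0.0186]
dish 384 minenc [ 0.4688 -0.245 ] 0.04359756410121918 mean [ 0.469  -0.2443] zmax 0.018192964817257646
```

View pics/w9.png

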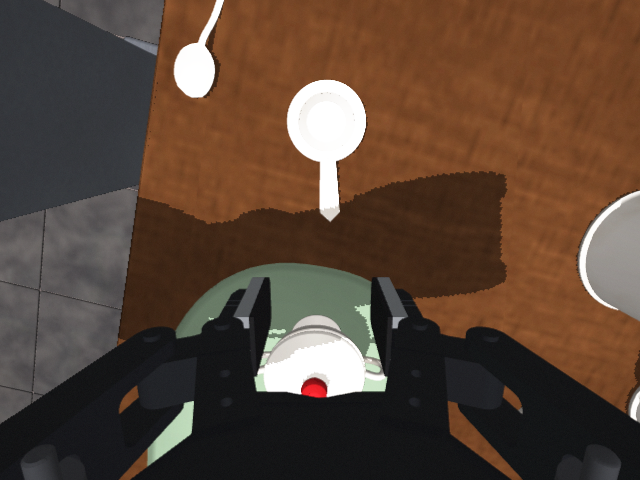

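Cup at (327,121), handle straight below it to (330,220), with tool yaw matching. I'll descend on the handle.

>>> carry_out --motion "0 0 0.02 0.001 0.021 0 45;0 0 0 0 0 -0.03 45;0 0 0 0 0 -0.035 45;0 0 0 0 0 -0.035 45;0 0 0 0 0 -0.02 45;0 0 0 0 0 0 45;0 0 0 0 0 0 45;0 0 0 0 0 0 45"

```text
t: 19.48
ee_pos: [0.4421, 0.0198, 0.0324]
eef_rot: [0.0, 0.599, 0.801, 0.0]
contact_force: [-0.0, -0.5, 0.2]
grip_width: 0.0383
grasp_force: 0.0
```

```bash
python3 - <<'E'
from w import *
f=wrist("w10.png",[]); P=cloud(f);s=env.sense();print(s["ee_pos"],s["eef_rot"],s["grip_width"]);
im=f["pixels"].astype(int); r=np.hypot(P[...,0]-.425,P[...,1]-.0695)
m=(r>.036)&(r<.085)&(P[...,2]>.003)&(P[...,2]<.02)&(im.min(-1)>110)&(P[...,1]<.06); q=P[m]
print(len(q),q.min(0),q.max(0)); print(cv2.minAreaRect(q[:,:2].astype(np.float32)))
circ(P,"cup",.425,.0695,.035,.004,.02)
E
```

```text
t 19.5333 tcp [0.4425 0.0197 0.0327] cam [0.423  0.0826 0.1746]
[0.4425 0.0197 0.0327] [0.0009 0.5991 0.8006 0.0008] 0.0386217835299782
1865 [ 0.4302 -0.0009  0.0056] [0.4529 0.0373 0.0113]
((0.4422251880168915, 0.017367731779813766), (0.015244893729686737, 0.03864163160324097), 17.750507354736328)
cup 10374 minenc [0.4261 0.0684] 0.03381369262933731 mean [0.4246 0.0724] zmax 0.016264038625931412
```

>>> carry_out --motion "0 0 0 -0.001 0 -0.015 45;0 0 0 0 0 -0.012 45;0 0 0 0 0 -0.003 45;0 0 0 0 0 0 45;0 0 0 0 0 0 25;0 0 0 0 0 0 10;0 0 0 0 0 0 0;0 0 0 0 0 0 0"

```text
t: 20.2
ee_pos: [0.4408, 0.0194, 0.0019]
eef_rot: [0.001, 0.599, 0.801, 0.0]
contact_force: [0.3, -0.1, 2.5]
grip_width: 0.012
grasp_force: 58.5
```

>>> carry_out --motion "0 0 0 0 0 0 0;0 0 0 0 0 0 0;0 0 0 0 0 0.005 0;0 0 0 0 0 0.01 0;0 0 0 0 0 0.015 0;0 0 0 0 0 0.02 0;0 0 0 0 0 0.02 0;0 0 0 0 0 0.02 0"

```text
t: 20.87
ee_pos: [0.4397, 0.0197, 0.0928]
eef_rot: [-0.0, 0.599, 0.801, -0.0]
contact_force: [1.1, 0.3, -0.3]
grip_width: 0.0119
grasp_force: 58.5
```

>>> carry_out --motion "0 0 0 0 0 0.01 0;0 0 0 0 0 0 0;0 0 0 0 0 0 0;0 0 0 0 0 0 0;0 0 0 0 0 0 0;0 0 0 0 0 0 0;0 0 0 0 0 0 0;0 0 0 0 0 0 0"

```text
t: 21.53
ee_pos: [0.44, 0.0196, 0.1009]
eef_rot: [-0.0, 0.599, 0.801, -0.0]
contact_force: [0.5, -0.6, 0.3]
grip_width: 0.0118
grasp_force: 58.5
```

```bash
cat > st.py <<'E'
from w import *
def strainer(name):
    f=wrist(name,[]); P=cloud(f);s=env.sense();e=s["ee_pos"];print("tcp",e,s["eef_rot"],s["grip_width"],s["grasp_force"])
    q4=s["eef_rot"];a=2*np.arctan2(q4[2],q4[1])-np.pi/2;d=np.array([-np.sin(a),np.cos(a)]) # tool yaw a; cup dir perpendicular
    d=d if f["R"][2]@np.r_[0,0,1]<0 and ((-f["R"].T@f["t"])[:2]-e[:2])@d>0 else -d
    c=e[:2]+d*.053
    im=f["pixels"].astype(int)
    m=(np.hypot(P[...,0]-c[0],P[...,1]-c[1])<.034)&(abs(P[...,2]-e[2])<.035)&(im.min(-1)>100)
    q=P[m]; h=cv2.convexHull(q[:,:2].astype(np.float32))[:,0]
    cc=np.linalg.lstsq(np.c_[h,np.ones(len(h))],(h**2).sum(1),rcond=None)[0];print("yaw",a,"cup hull fit",cc[:2]/2,np.sqrt(cc[2]+(cc[:2]**2).sum()/4),"exp",c)
    Q=np.array([q[np.argmin(np.hypot(*(q[:,:2]-x).T))] for x in h])
    A=np.c_[(Q[:,:2]-c)@d,(Q[:,:2]-c)@[d[1],-d[0]],np.ones(len(Q))]
    print("rim plane along d, across, z-tcp",np.linalg.lstsq(A,Q[:,2]-e[2],rcond=None)[0],"zrange",q[:,2].min()-e[2],q[:,2].max()-e[2])
    return f
E
python3 -c "
from st import *
strainer('w11.png')"
```

```text
t 21.5833 tcp [0.4401 0.0195 0.101 ] cam [0.4213 0.0824 0.2431]
tcp [0.4401 0.0195 0.101 ] [-0.0003  0.599   0.8007 -0.0001] 0.011450159458138641 58.48921909215278
yaw 0.2861768595972356 cup hull fit [0.4245 0.0703] 0.030707304926149103 exp [0.4252 0.0704]
rim plane along d, across, z-tcp [0.0486 0.0035 0.0085] zrange -0.004878990199143146 0.013047579997271117
```

View pics/w11.png

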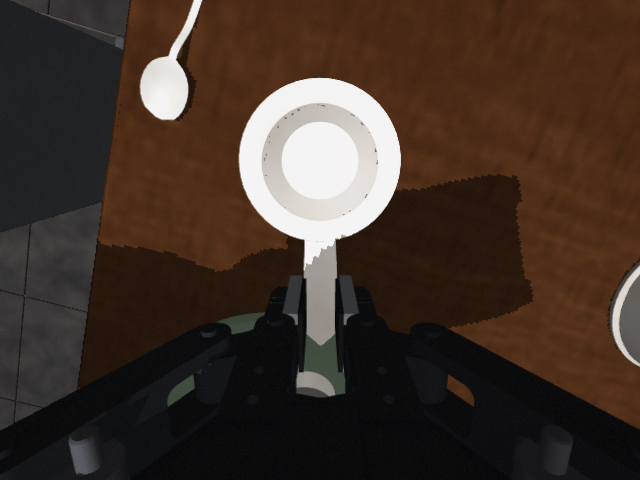

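The strainer is held level and straight. I'll carry it over the dish, turning it about -1.78 rad.

>>> carry_out --motion "0 0 -0.111 -0.0015 -0.01 0.015 0;0 0 -0.111 -0.0015 -0.016 0.015 0;0 0 -0.111 -0.0015 -0.017 0.01 0;0 0 -0.111 -0.0015 -0.017 0 0;0 0 -0.111 -0.0015 -0.017 0 0;0 0 -0.111 -0.0015 -0.017 0 0;0 0 -0.111 -0.0015 -0.017 0 0;0 0 -0.111 -0.0015 -0.017 0 0"

```text
t: 22.25
ee_pos: [0.4281, -0.1093, 0.1413]
eef_rot: [0.0, 0.886, 0.463, 0.0]
contact_force: [-0.3, 0.9, 0.0]
grip_width: 0.0118
grasp_force: 58.5
```

>>> carry_out --motion "0 0 -0.111 -0.0015 -0.017 0 0;0 0 -0.111 -0.0015 -0.017 0 0;0 0 -0.111 -0.0015 -0.017 0 0;0 0 -0.111 -0.0015 -0.017 0 0;0 0 -0.111 -0.0015 -0.017 0 0;0 0 -0.111 -0.0015 -0.018 0 0;0 0 -0.111 -0.0015 -0.018 0 0;0 0 -0.111 -0.0015 -0.018 0 0"

```text
t: 22.92
ee_pos: [0.4161, -0.2483, 0.1412]
eef_rot: [-0.0, 0.999, 0.038, -0.0]
contact_force: [0.3, -0.5, -0.9]
grip_width: 0.012
grasp_force: 58.5
```

>>> carry_out --motion "0 0 0 0 0 0 0;0 0 0 0 0 0 0;0 0 0 0 0 0 0;0 0 0 0 0 0 0;0 0 0 0 0 -0.02 0;0 0 0 0 0 -0.02 0;0 0 0 0 0 0 0;0 0 0 0 0 0 0"

```text
t: 23.58
ee_pos: [0.4158, -0.2465, 0.1009]
eef_rot: [-0.001, 0.999, 0.041, -0.001]
contact_force: [-0.4, -0.0, 0.3]
grip_width: 0.0118
grasp_force: 58.6
```

```bash
python3 -c "
from st import *
strainer('w12.png')
f=cams.grab_frame('top');P=cloud(f);save(f,'top3.png')"
```

```text
t 23.6333 tcp [ 0.4165 -0.2469  0.1017] cam [ 0.4823 -0.2422  0.243 ]
tcp [ 0.4165 -0.2469  0.1017] [-0.0002  0.9992  0.0411 -0.0002] 0.011924122874567296 58.59072103230574
yaw -1.4886156090484914 cup hull fit [ 0.4692 -0.2428] 0.030973425786471293 exp [ 0.4693 -0.2426]
rim plane along d, across, z-tcp [ 0.0524 -0.0015  0.0077] zrange -0.0046193876741230655 0.012185586471032059
```

View pics/w12.png

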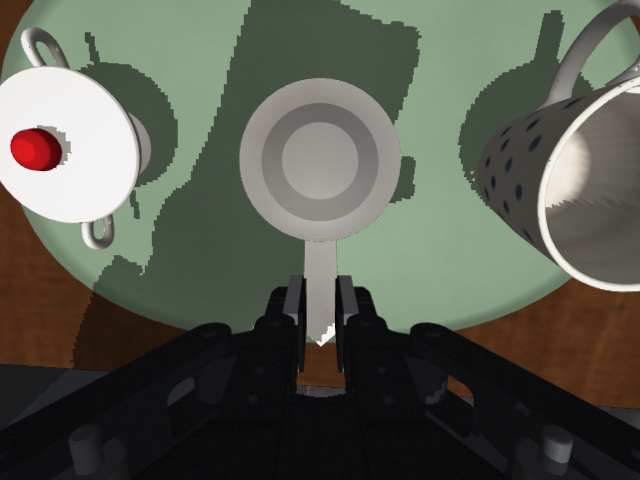

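>>> carry_out --motion "0 0 0 0 -0.0015 -0.02 0;0 0 0 0 0 -0.025 0;0 0 0 0 0 -0.02 0;0 0 0 0 0 -0.01 0;0 0 0 0 0 0 0;0 0 0 0 0 0 0;0 0 0 0 0 0 0;0 0 0 0 0 0 0"

```text
t: 24.35
ee_pos: [0.4172, -0.2495, 0.0276]
eef_rot: [0.001, 0.999, 0.04, 0.001]
contact_force: [-0.5, 0.2, -0.2]
grip_width: 0.0117
grasp_force: 58.6
```

```bash
python3 -c "
from st import *
f=strainer('w13.png')
cv2.imwrite('pics/w13c.png',f['pixels'][40:360,120:520,::-1])"
```

```text
t 24.4 tcp [ 0.4171 -0.2494  0.0275] cam [ 0.4832 -0.245   0.1699]
tcp [ 0.4171 -0.2494  0.0275] [0.0005 0.9992 0.0403 0.0009] 0.01202032773110656 58.592418929001724
yaw -1.4901583590512018 cup hull fit [ 0.4692 -0.244 ] 0.03235337731218754 exp [ 0.4699 -0.2452]
rim plane along d, across, z-tcp [0.2391 0.2649 0.0026] zrange -0.0170558361060593 0.01343243506254347
```

View pics/w13c.png

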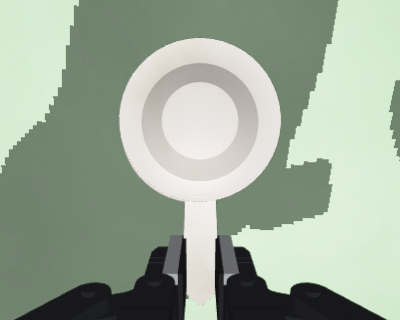

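The dish is wholly hidden behind the cup, so the two are centred to a few millimetres. I'll lower the strainer gently.

>>> carry_out --motion "0 0 0 0 0 -0.004 0;0 0 0 0 0 -0.004 0;0 0 0 0 0 -0.002 0;0 0 0 0 0 -0.001 0;0 0 0 0 0 -0.001 0;0 0 0 0 0 0 0;0 0 0 0 0 0 0;0 0 0 0 0 0 0"

```text
t: 25.07
ee_pos: [0.4164, -0.249, 0.0144]
eef_rot: [0.0, 0.999, 0.04, 0.0]
contact_force: [-0.2, 0.8, -0.3]
grip_width: 0.0118
grasp_force: 58.6
```

```bash
python3 -c "
from st import *
f=strainer('w14.png')"
```

```text
t 25.1167 tcp [ 0.4164 -0.2491  0.0144] cam [ 0.4826 -0.2447  0.1566]
tcp [ 0.4164 -0.2491  0.0144] [0.     0.9992 0.0403 0.0001] 0.01211108864520878 58.5908161626503
yaw -1.4901288086715256 cup hull fit [ 0.4685 -0.2444] 0.0328772480246408 exp [ 0.4692 -0.2448]
rim plane along d, across, z-tcp [0.1302 0.1381 0.004 ] zrange -0.01114283802103902 0.013113772268854205
```

>>> carry_out --motion "0 0 0 0 0 -0.001 0;0 0 0 0 0 0 0;0 0 0 0 0 -0.001 0;0 0 0 0 0 0 0;0 0 0 0 0 0 0;0 0 0 0 0 0 0;0 0 0 0 0 0 0;0 0 0 0 0 0 0"

```text
t: 25.78
ee_pos: [0.4163, -0.2491, 0.0124]
eef_rot: [0.0, 0.999, 0.04, 0.0]
contact_force: [0.2, -0.1, -0.1]
grip_width: 0.0117
grasp_force: 58.6
```

>>> carry_out --motion "0 0 0 0 0 -0.001 0;0 0 0 0 0 0 0;0 0 0 0 0 -0.0005 0;0 0 0 0 0 0 0;0 0 0 0 0 0 0;0 0 0 0 0 0 0;0 0 0 0 0 0 0;0 0 0 0 0 0 0"

```text
t: 26.45
ee_pos: [0.4163, -0.2491, 0.0108]
eef_rot: [0.0, 0.999, 0.04, 0.0]
contact_force: [-1.6, 0.0, 1.8]
grip_width: 0.0118
grasp_force: 58.7
```

Contact. I release and lift clear.

>>> carry_out --motion "0 0 0 0 0 0 10;0 0 0 0 0 0 20;0 0 0 0 0 0 35;0 0 0 0 0 0 45;0 0 0 0 0 0 45;0 0 0 0 0 0 45;0 0 0 0 0 0.02 45;0 0 0 0 0 0.03 45"

```text
t: 27.12
ee_pos: [0.4145, -0.2481, 0.0593]
eef_rot: [-0.001, 0.999, 0.041, -0.002]
contact_force: [0.8, -1.1, -0.2]
grip_width: 0.0385
grasp_force: 0.0
```

>>> carry_out --motion "0 0 0 0 0 0.03 45;0 0 0 0 0 0.03 45;0 0 0 0 0 0.03 45;0 0 0 0 0 0.01 45;0 0 0 0 0 0 45;0 0 0 0 0 0 45;0 0 0 0 0 0 45;0 0 0 0 0 0 45"

```text
t: 27.78
ee_pos: [0.4154, -0.2486, 0.1594]
eef_rot: [-0.001, 0.999, 0.04, -0.001]
contact_force: [-0.2, 0.4, -0.5]
grip_width: 0.0384
grasp_force: 0.0
```

```bash
python3 - <<'E'
from w import *
f=wrist("w15.png",[("strainer_cup",.0155),("drip_dish_center",.008),("strainer_handle",.021)]); P=cloud(f)
cv2.imwrite('pics/w15c.png',f['pixels'][0:400,60:580,::-1])
circ(P,"cup",.469,-.244,.04,.0185,.035);circ(P,"dish",.469,-.244,.04,.008,.0165)
m=(np.hypot(P[...,0]-.469,P[...,1]+.244)<.031)&(np.hypot(P[...,0]-.469,P[...,1]+.244)>.024)&(P[...,2]>.015)&(P[...,2]<.03);q=P[m]
print(len(q),np.linalg.lstsq(np.c_[q[:,:2]-[.469,-.244],np.ones(len(q))],q[:,2],rcond=None)[0])
E
```

```text
t 27.8333 tcp [ 0.4155 -0.2487  0.1594] cam [ 0.482  -0.2444  0.3014]
strainer_cup 0.63 [515. 167.] [ 0.4707 -0.3983  0.0155]
strainer_handle 0.77 [324. 216.] [ 0.4197 -0.2519  0.021 ]
cup 2455 minenc [ 0.4657 -0.2456] 0.036386970430612564 mean [ 0.4734 -0.246 ] zmax 0.02454789441775814
dish 2653 minenc [ 0.4689 -0.2439] 0.0326952263712883 mean [ 0.4677 -0.2426] zmax 0.0164917353812892
1554 [ 0.0456 -0.0113  0.0202]
```

View pics/w15c.png

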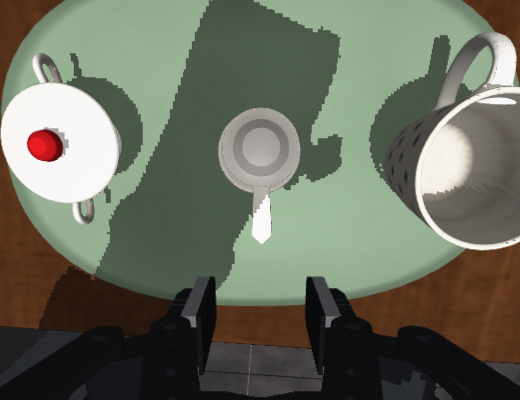

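The strainer lies in the dish with its handle to the near side (crop: cup (261,148), handle end (261,240)), and its slight tilt of 0.046 is allowed. Now the jug.

>>> carry_out --motion "0 0 0.093 0.0025 0.03 0.005 95;0 0 0.093 0.0025 0.04 0.005 95;0 0 0.093 0.0025 0.04 0 95;0 0 0.093 0.0025 0.04 0 95;0 0 0.093 0.0025 0.04 0 95;0 0 0.093 0.0025 0.04 0 95;0 0 0.093 0.0025 0.04 0 95;0 0 0.093 0.0025 0.04 0 95"

```text
t: 28.65
ee_pos: [0.436, 0.0628, 0.1708]
eef_rot: [0.0, 0.915, 0.403, 0.0]
contact_force: [1.3, -0.4, -0.2]
grip_width: 0.0807
grasp_force: 0.0
```

>>> carry_out --motion "0 0 0.093 0.0025 0.04 0 95;0 0 0.093 0.0025 0.04 0 95;0 0 0.093 0.0025 0.04 0 95;0 0 0.093 0.0025 0.04 0 95;0 0 0.093 0.0025 0.04 0 95;0 0 0.093 0.0025 0.04 0 95;0 0 0.093 0.003 0.04 0 95;0 0 0.093 0.003 0.04 0 95"

```text
t: 29.32
ee_pos: [0.4572, 0.3827, 0.1703]
eef_rot: [0.0, 0.706, 0.708, -0.0]
contact_force: [1.6, -0.3, 0.2]
grip_width: 0.0813
grasp_force: 0.0
```

>>> carry_out --motion "0 0 0 0 0 0 95;0 0 0 0 0 0 95;0 0 0 0 0 0 95;0 0 0 0 0 0 95;0 0 0 0 0 0 95;0 0 0 0 0 0 95;0 0 0 0 0 0 95;0 0 0 0 0 0 95"

```text
t: 29.98
ee_pos: [0.4576, 0.3804, 0.171]
eef_rot: [0.0, 0.708, 0.706, 0.0]
contact_force: [-0.5, -0.6, 0.6]
grip_width: 0.0813
grasp_force: 0.0
```

```bash
python3 - <<'E'
from w import *
f=wrist("w16.png",[("small_jug_center",.037)]); P=cloud(f);s=env.sense();print(s["ee_pos"],s["eef_rot"],s["grip_width"])
im=f["pixels"].astype(int)
for z0,z1 in((.067,.08),(.02,.05)):
    m=(np.hypot(P[...,0]-.459,P[...,1]-.4115)<.05)&(P[...,2]>z0)&(P[...,2]<z1);q=P[m][:,:2]
    if len(q)<20: continue
    c=np.linalg.lstsq(np.c_[q,np.ones(len(q))],(q**2).sum(1),rcond=None)[0];print(len(q),c[:2]/2,np.sqrt(c[2]+(c[:2]**2).sum()/4),"x range",q[:,0].min(),q[:,0].max(),"y",q[:,1].min(),q[:,1].max())
E
```

```text
t 30.0333 tcp [0.4576 0.3805 0.171 ] cam [0.4576 0.446  0.3132]
small_jug_center 0.8 [323. 177.] [0.46   0.4156 0.037 ]
[0.4575 0.3807 0.1709] [0.0001 0.708  0.7062 0.0001] 0.08072753348932181
1688 [0.4604 0.4134] 0.02815277570580622 x range 0.43271191037891504 0.48787854904700856 y 0.36668620330475327 0.44772217054912167
397 [0.4605 0.416 ] 0.025177039914453848 x range 0.4350716650968701 0.48591933706858864 y 0.38992353102607896 0.4217340712660414
```

View pics/w16.png

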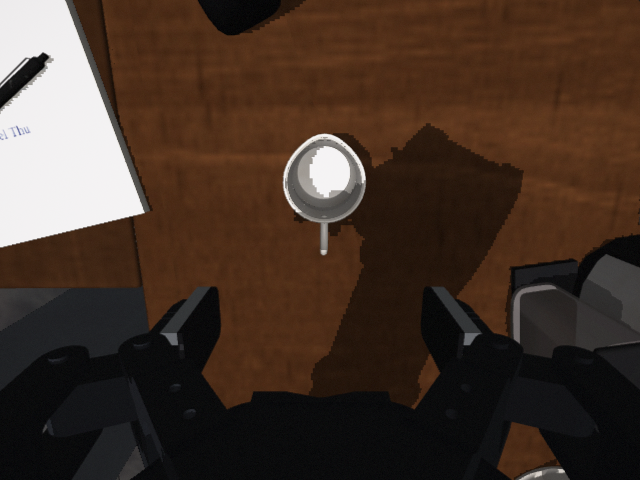

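The jug is at (324,178), handle straight towards the robot's right, and the fingers are square to it. Descending.

>>> carry_out --motion "0 0 0 0.0015 0.017 0 95;0 0 0 0.0015 0.0165 0 95;0 0 0 0 0 0 95;0 0 0 0 0 -0.025 95;0 0 0 0 0 -0.035 95;0 0 0 0 0 -0.03 95;0 0 0 0 0 0 95;0 0 0 0 0 0 95"

```text
t: 30.75
ee_pos: [0.4597, 0.4134, 0.08]
eef_rot: [-0.0, 0.708, 0.706, -0.002]
contact_force: [-0.1, 0.6, 0.2]
grip_width: 0.0811
grasp_force: 0.0
```

>>> carry_out --motion "0 0 0 0 0 -0.02 95;0 0 0 0 0 -0.02 95;0 0 0 0 0 -0.012 95;0 0 0 0 0 0 95;0 0 0 0 0 0 95;0 0 0 0 0 0 80;0 0 0 0 0 0 70;0 0 0 0 0 0 60"

```text
t: 31.42
ee_pos: [0.4609, 0.4154, 0.0308]
eef_rot: [0.0, 0.708, 0.706, 0.001]
contact_force: [-1.5, -1.8, 4.4]
grip_width: 0.0549
grasp_force: 62.1
```

>>> carry_out --motion "0 0 0 0 0 0 50;0 0 0 0 0 0 50;0 0 0 0 0 0 50;0 0 0 0 0 0 50;0 0 0 0 0 0 50;0 0 0 0 0 0.01 50;0 0 0 0 0 0.02 50;0 0 0 0 0 0.02 50"

```text
t: 32.08
ee_pos: [0.4599, 0.414, 0.0796]
eef_rot: [-0.0, 0.708, 0.706, -0.001]
contact_force: [0.3, -0.3, -0.8]
grip_width: 0.0545
grasp_force: 63.9
```

>>> carry_out --motion "0 0 0 0 0 0.03 50;0 0 0 0 0 0.03 50;0 0 0 0 0 0.02 50;0 0 0 0 0 0 50;0 0 0 0 0 0 50;0 0 0 0 0 0 50;0 0 0 0 0 0 50;0 0 0 0 0 0 50"

```text
t: 32.75
ee_pos: [0.4598, 0.4137, 0.1575]
eef_rot: [0.0, 0.708, 0.706, -0.001]
contact_force: [-0.5, 0.2, -1.4]
grip_width: 0.0543
grasp_force: 63.9
```

```bash
cat > jug.py <<'E'
from w import *
def jug(n):
    f=wrist(n,[]); P=cloud(f);s=env.sense();e=s["ee_pos"];print(e,s["eef_rot"],s["grip_width"],s["grasp_force"])
    im=f["pixels"].astype(int)
    m=(np.hypot(P[...,0]-e[0],P[...,1]-e[1])<.04)&(P[...,2]>e[2]+.025)&(P[...,2]<e[2]+.06)&(im.min(-1)>120);q=P[m]
    h=cv2.convexHull(q[:,:2].astype(np.float32))[:,0];Q=np.array([q[np.argmin(np.hypot(*(q[:,:2]-x).T))] for x in h])
    c=np.linalg.lstsq(np.c_[Q[:,:2],np.ones(len(Q))],(Q[:,:2]**2).sum(1),rcond=None)[0];print("centre-tcp",c[:2]/2-e[:2],np.sqrt(c[2]+(c[:2]**2).sum()/4))
    print("plane",np.linalg.lstsq(np.c_[Q[:,:2]-e[:2],np.ones(len(Q))],Q[:,2]-e[2],rcond=None)[0])
E
python3 -c "
from jug import *
jug('w17.png')"
```

```text
t 32.8 tcp [0.4599 0.4139 0.1576] cam [0.4601 0.4795 0.2996]
[0.4599 0.4139 0.1576] [-0.      0.7078  0.7064 -0.001 ] 0.05416215417824942 63.90219999902911
centre-tcp [0.0003 0.0029] 0.027621969200666213
plane [-0.0004  0.0248  0.0412]
```

View pics/w17.png

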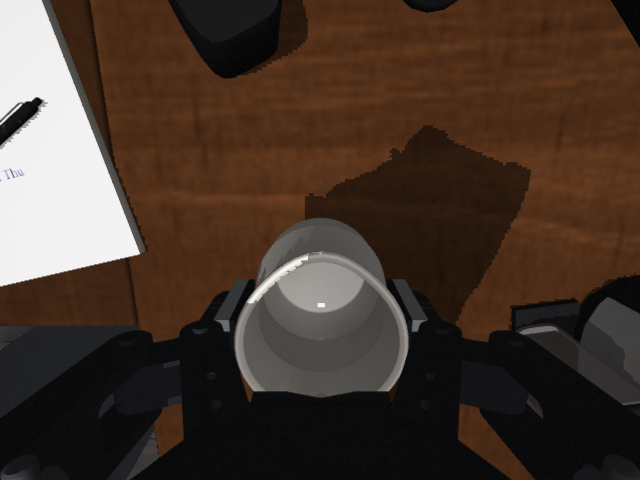

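The jug is held upright. I'll take it across along x≈0.46, lower it, then move back over the place.

>>> carry_out --motion "0 0 0 0 -0.03 0 50;0 0 0.01 0 -0.04 0 50;0 0 0.01 0 -0.04 0 50;0 0 0.01 0 -0.04 0 50;0 0 0.01 0 -0.04 0 50;0 0 0.01 0 -0.04 0 50;0 0 0.01 0 -0.04 0 50;0 0 0.01 0 -0.04 0 50"

```text
t: 33.47
ee_pos: [0.4597, 0.1026, 0.1584]
eef_rot: [-0.0, 0.682, 0.731, -0.0]
contact_force: [2.1, -0.6, -2.5]
grip_width: 0.0543
grasp_force: 63.9
```

>>> carry_out --motion "0 0 0 0 -0.04 0 50;0 0 0 0 -0.04 0 50;0 0 0 0 -0.04 0 50;0 0 0 0 -0.04 0 50;0 0 0 0 -0.04 0 50;0 0 0 0 -0.04 0 50;0 0 0 0.01 -0.04 0 50;0 0 0 0.01 -0.04 0 50"

```text
t: 34.13
ee_pos: [0.4795, -0.2177, 0.1585]
eef_rot: [-0.0, 0.683, 0.731, -0.0]
contact_force: [2.2, -0.4, -1.0]
grip_width: 0.0542
grasp_force: 64.0
```

>>> carry_out --motion "0 0 0 0.01 -0.02 -0.01 50;0 0 0 0.01 0 -0.02 50;0 0 0 0.01 0 -0.02 50;0 0 0 0.01 0 0 50;0 0 0 0.01 0 0 50;0 0 0 0.01 0 0 50;0 0 0 0 0 0 50;0 0 0 0 0 0 50"

```text
t: 34.8
ee_pos: [0.5415, -0.2351, 0.1099]
eef_rot: [0.001, 0.682, 0.731, 0.0]
contact_force: [-0.7, -0.6, -2.0]
grip_width: 0.0544
grasp_force: 64.1
```

```bash
python3 -c "
from jug import *
jug('w18.png')
f=cams.grab_frame('scene');save(f,'scene4.png');cv2.imwrite('pics/scene4c.png',cv2.resize(f['pixels'][100:300,300:520,::-1],None,fx=2.7,fy=2.7))"
```

```text
t 34.85 tcp [ 0.5407 -0.2353  0.1098] cam [ 0.5366 -0.1696  0.2521]
[ 0.5407 -0.2353  0.1098] [0.0006 0.6825 0.7309 0.0001] 0.054307446353381514 64.08881628827658
centre-tcp [0.0002 0.0038] 0.02867508990375742
plane [0.0243 0.1602 0.0379]
```

View pics/scene4c.png

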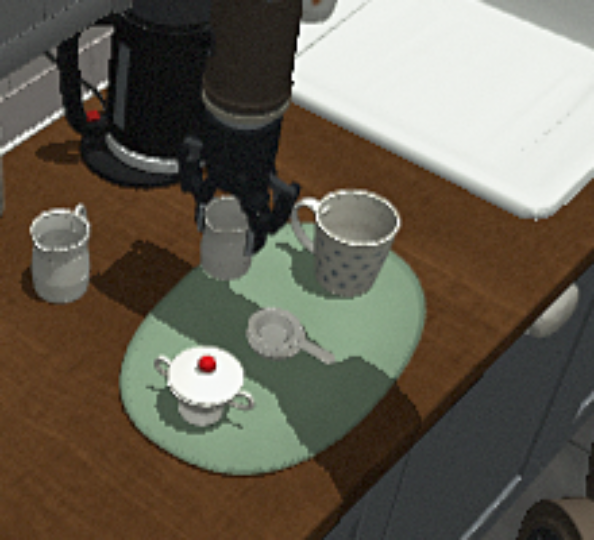

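The scene shows the jug over its place behind the dish, and all else in order. Lowering it.

>>> carry_out --motion "0 0 0 0.0105 -0.003 0 50;0 0 0 0 0 0 50;0 0 0 0 0 -0.02 50;0 0 0 0 0 -0.025 50;0 0 0 0 0 -0.02 50;0 0 0 0 0 -0.005 50;0 0 0 0 0 0 50;0 0 0 0 0 0 50"

```text
t: 35.57
ee_pos: [0.551, -0.2385, 0.0397]
eef_rot: [0.0, 0.683, 0.731, 0.0]
contact_force: [0.5, 0.5, -1.9]
grip_width: 0.0542
grasp_force: 64.1
```

>>> carry_out --motion "0 0 0 0 0 -0.002 50;0 0 0 0 0 -0.001 50;0 0 0 0 0 -0.001 50;0 0 0 0 0 -0.001 50;0 0 0 0 0 0 50;0 0 0 0 0 0 50;0 0 0 0 0 0 50;0 0 0 0 0 0 50"

```text
t: 36.23
ee_pos: [0.5509, -0.2385, 0.0339]
eef_rot: [0.0, 0.683, 0.731, 0.0]
contact_force: [0.9, -0.3, -2.5]
grip_width: 0.0541
grasp_force: 64.1
```

>>> carry_out --motion "0 0 0 0 0 -0.001 50;0 0 0 0 0 0 50;0 0 0 0 0 -0.001 50;0 0 0 0 0 0 50;0 0 0 0 0 0 50;0 0 0 0 0 0 50;0 0 0 0 0 0 50;0 0 0 0 0 0 50"

```text
t: 36.9
ee_pos: [0.551, -0.2387, 0.0334]
eef_rot: [0.001, 0.683, 0.731, -0.0]
contact_force: [-5.4, 1.3, 15.6]
grip_width: 0.0542
grasp_force: 66.3
```

>>> carry_out --motion "0 0 0 0 0 0.001 50;0 0 0 0 0 0 50;0 0 0 0 0 0 70;0 0 0 0 0 0 78;0 0 0 0 0 0 82;0 0 0 0 0 0 82;0 0 0 0 0 0 82;0 0 0 0 0 0.01 82"

```text
t: 37.57
ee_pos: [0.5496, -0.2383, 0.0414]
eef_rot: [-0.001, 0.683, 0.731, -0.001]
contact_force: [-1.1, 0.1, -0.6]
grip_width: 0.0699
grasp_force: 0.0
```

>>> carry_out --motion "0 0 0 0 0 0.02 82;0 0 0 0 0 0.03 82;0 0 0 0 0 0.03 82;0 0 0 -0.02 0 0.02 82;0 0 0 -0.03 0 0.01 82;0 0 0 -0.03 0 0 82;0 0 0 -0.03 0 0 82;0 0 0 -0.03 0 0 82"

```text
t: 38.23
ee_pos: [0.4097, -0.2384, 0.1537]
eef_rot: [0.001, 0.683, 0.731, -0.0]
contact_force: [0.2, -0.5, 0.8]
grip_width: 0.0698
grasp_force: 0.0
```

>>> carry_out --motion "0 0 0 -0.02 -0.03 0 82;0 0 0 -0.02 -0.03 0 82;0 0 0 0 -0.03 0 82;0 0 0 0 -0.03 0.01 82;0 0 0 0 0 0 82;0 0 0 0 0 0 82;0 0 0 0 0 0 82;0 0 0 0 0 0 82"

```text
t: 38.9
ee_pos: [0.3711, -0.3572, 0.163]
eef_rot: [-0.0, 0.682, 0.731, 0.0]
contact_force: [-0.0, 0.5, -0.1]
grip_width: 0.0702
grasp_force: 0.0
```

```bash
python3 - <<'E'
from w import *
f=wrist("w20.png",[("strainer_cup",.0155),("strainer_handle",.021),("drip_dish_center",.008),("small_jug_center",.04)]); save(f,"w20.png")
W=f; P=cloud(f)
def fit(P,n,x,y,r,z0,z1):
    m=(np.hypot(P[...,0]-x,P[...,1]-y)<r)&(P[...,2]>z0)&(P[...,2]<z1);q=P[m]
    if len(q)<10: print(n,len(q));return
    c=np.linalg.lstsq(np.c_[q[:,:2],np.ones(len(q))],(q[:,:2]**2).sum(1),rcond=None)[0];print(n,len(q),c[:2]/2,np.sqrt(c[2]+(c[:2]**2).sum()/4),q.min(0),q.max(0))
for n in("wrist","scene","top"):
    F=W if n=="wrist" else cams.grab_frame(n); P=cloud(F); print(n)
    fit(P,"jugrim",.551,-.2385,.036,.068,.09); fit(P,"dish",.469,-.244,.036,.009,.0165); fit(P,"cuprim",.471,-.244,.0315,.0185,.03); fit(P,"knob",.465,-.111,.02,.075,.09);fit(P,"mug",.472,-.378,.05,.085,.105);fit(P,"ljug",.7,-.15,.045,.078,.1)
    save(F,"end_"+n+".png")
    if n=="scene":cv2.imwrite('pics/endc.png',cv2.resize(F['pixels'][130:290,300:480,::-1],None,fx=3.5,fy=3.5,interpolation=cv2.INTER_CUBIC))
E
```

```text
t 38.95 tcp [ 0.3711 -0.3572  0.1629] cam [ 0.3664 -0.2918  0.3052]
strainer_cup 0.66 [467.  82.] [ 0.4739 -0.2448  0.0155]
strainer_handle 0.73 [392.  82.] [ 0.4162 -0.25    0.021 ]
small_jug_center 0.9 [593.  76.] [ 0.5501 -0.239   0.04  ]
wrist
jugrim 1532 [ 0.5525 -0.2382] 0.028831857330885755 [ 0.5223 -0.2741  0.068 ] [ 0.5627 -0.2079  0.0775]
dish 3151 [ 0.4625 -0.2437] 0.021057200395362134 [ 0.4366 -0.2761  0.009 ] [ 0.4923 -0.2112  0.0165]
cuprim 2764 [ 0.4718 -0.2447] 0.02555154294389555 [ 0.4397 -0.2742  0.0185] [ 0.5018 -0.2155  0.025 ]
knob 0
mug 3225 [ 0.471  -0.3794] 0.04396980590582127 [ 0.426  -0.4174  0.085 ] [ 0.5187 -0.3338  0.097 ]
ljug 0
scene
jugrim 99 [ 0.5474 -0.2363] 0.027112920603243357 [ 0.5204 -0.2708  0.068 ] [ 0.5745 -0.2051  0.0812]
dish 146 [ 0.4641 -0.239 ] 0.02260258343810103 [ 0.4343 -0.2699  0.009 ] [ 0.4936 -0.21    0.0165]
cuprim 116 [ 0.4695 -0.2444] 0.025159289162205216 [ 0.4397 -0.2748  0.0186] [ 0.4991 -0.2155  0.0266]
knob 28 [ 0.462  -0.1099] 0.006539748318134627 [ 0.4541 -0.1179  0.0754] [ 0.4705 -0.1012  0.0859]
mug 215 [ 0.4688 -0.3781] 0.043586662227151136 [ 0.4234 -0.4243  0.085 ] [ 0.5147 -0.332   0.101 ]
ljug 130 [ 0.7017 -0.147 ] 0.032223923189773206 [ 0.6681 -0.1905  0.078 ] [ 0.7355 -0.1096  0.092 ]
top
jugrim 116 [ 0.5503 -0.2374] 0.027290242505331897 [ 0.5239 -0.2739  0.0682] [ 0.5777 -0.2056  0.0815]
dish 228 [ 0.4648 -0.2407] 0.021429362707440835 [ 0.4345 -0.2748  0.009 ] [ 0.4942 -0.2122  0.0165]
cuprim 164 [ 0.4725 -0.2443] 0.025283092181530867 [ 0.4418 -0.273   0.0185] [ 0.5008 -0.2159  0.0267]
knob 45 [ 0.4648 -0.1108] 0.006680833888132902 [ 0.4572 -0.1189  0.0751] [ 0.4725 -0.1017  0.0834]
mug 216 [ 0.4718 -0.3786] 0.04393656710997633 [ 0.4261 -0.4257  0.085 ] [ 0.5186 -0.333   0.1001]
ljug 63 [ 0.7116 -0.1459] 0.03767003572484103 [ 0.6716 -0.192   0.0797] [ 0.7188 -0.1114  0.092 ]
```

View pics/endc.png

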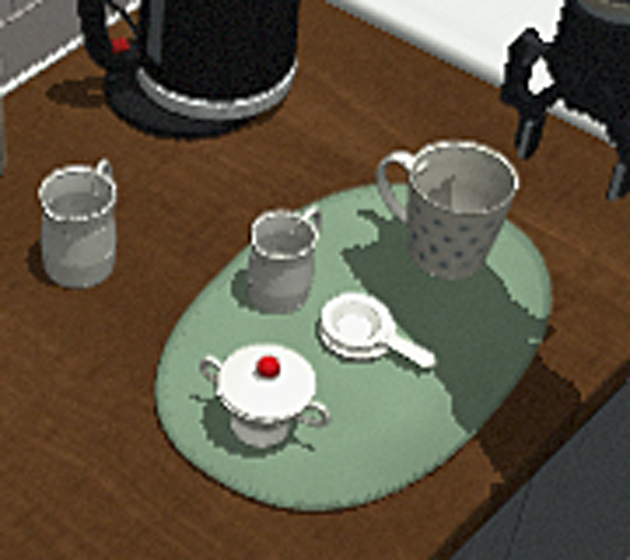

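The end view shows the lid on the bowl, the strainer in the dish with its handle to the near side, and the jug upright behind. Mug and large jug have not moved. Measured: cup about 3 mm off the dish centre (limit 8), tilt about 0.05 (limit 0.14), jug 82 mm behind the dish. Handing in.

```bash
python3 -c "
from workcell import env
print(env.finish_job())"
```

```text
the job is handed in; nothing more can be done
None
```

The tea tray is laid and the job handed in at about 39 s; my last measurements were all within the limits, but the hand-in returned no verdict.

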